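Slide a relief plaque under the hold-down bridge and set the plunger

TASK

With the fingertips, push the relief plaque along the table, flat all the way, in under the low wooden bridge until its leading end is fully home, flat against the stop at the back. Then press the plunger knob on top of the bridge down until its foot rests on the plaque and holds it. Do not lift, tip or carry the plaque, and leave the jar, the awl and the pile of cut layers where they are.

Things in the scene. Friction and masses are not known exactly. Their poses are not given: they have to be found in the camera images.
- plaque: Loose relief plaque lying flat: plywood board 130 mm long (x) by 80 mm wide (y), 12 mm thick, with a flat pad of picture layers 112 x 64 mm on top; 16 mm thick in all, 0.11 to 0.23 kg. Origin: centre of its underside. Its +x end is the leading end and starts towards the bridge, up to 0.3 rad off the bridge's x and 20 mm off its centre line.
- bridge: Low wooden bridge, fixed to the table. Origin on the table right below the plunger's axis; the plaque goes in along its +x, the mouth faces its -x. Crossbar x = -20 to 20 mm, underside 21 mm above the table, top at 51 mm. Side cheeks 22 mm thick, 51 mm high, x = -30 to 45 mm, 112 mm apart inside (y = -56 to 56 mm).
- stop_face (a point): Middle of the stop's near face, at table height, 45 mm along the bridge's +x from its origin. The stop is an 18 mm high strip across the passage behind the crossbar. With the plaque home its centre is 65 mm short of this point, and its near end, 130 mm short of it, still sticks 55 mm out of the mouth.
- plunger_top (a point): Centre of the flat top of the plunger's wooden mushroom knob (42 mm across, 24 mm high), straight above the bridge's origin; 100 mm above the table when fully up.
- plunger (a joint): How far the plunger is pushed down, m: 0 fully up, 0.013 at its lower end. It starts at 0 to 0.002; at 0.008 its 28 mm round foot meets the top of the plaque lying below it. Friction of about 4.5 N, no spring: it stays where it is left, and pressed down too early it blocks the passage.
- jar: White glue jar, 60 mm across, 70 mm high, loose, standing behind the bridge. Origin at the centre of its underside.
- awl: Awl with a wooden handle, 170 mm long, lying loose beside the plaque's path on the bridge's +y side. Its x runs along it, handle to -x.
- offcuts: Loose pile of four cut picture layers, 85 x 60 mm, 16 mm high, on the bridge's -y side. Origin at the centre of its underside.
Mind the look-alikes: they are no part of the job. Leave any pink or purple look-alike of the plaque alone. Several things have the shape of the bridge; the one meant has the colours described above.

How it is judged:
On the way, in this order (a step that is already met when the one before it is completed fails the run):
1. the plaque is home under the bridge, flat against the stop (x of plaque in the frame of bridge above -0.0255 m and angle between the x axis of plaque and the x axis of bridge, either way round below 0.09 rad), for 0.2 s.
2. the plunger is pressed down onto the plaque (value of joint plunger above 0.0068 m), for 0.2 s.
At the end, for the whole second after the job is handed in: The plaque lies still and flat under the bridge, within 5.5 mm of fully home and within 0.09 rad of square to the stop, and the plunger is down on it (joint between 6.8 and 9.5 mm) (all of step 1 and x of plaque in the frame of bridge below -0.015 m and y of plaque in the frame of bridge between -0.022 and 0.022 m and angle between plaque's own z axis and vertical below 0.04 rad and value of joint plunger between 0.0068 and 0.0095 m and linear speed of plaque below 0.01 m/s); the robot touches nothing.
It fails at once if the plaque is lifted off the table (height (world z) of plaque above 0.006 m).
It fails at once if the plaque is tipped (angle between plaque's own z axis and vertical above 0.08 rad).
It fails at once if the jar is moved (distance of jar from where it was at the start of the episode above 0.015 m).
It fails at once if the awl is moved (distance of awl from where it was at the start of the episode above 0.02 m).
It fails at once if the pile of cut layers is moved (distance of offcuts from where it was at the start of the episode above 0.015 m).
It also fails if it takes over 54 s, if anything falls off the work surface, if the arm or the gripper's body presses on something with over 40 N, if the wrist force passes 120 N, or if a joint passes its speed limit or range.

ROBOT

A 6-joint arm with a two-finger parallel gripper is mounted at the origin on the work surface. World frame = base frame: x ahead of the robot, y to its left, z up, the work surface at z = 0. Lengths are in m, angles in rad, forces in N, time in s.
With the tool pointing down it reaches from about 0.425 to 0.95 m from the base axis. Payload 3.5 kg.
Tool frame: the origin (TCP) lies midway between the tips of the shut fingers; the grasp point (between the pads) lies 19 mm behind it; z points along the fingers, y is the line along which they close (so a half turn about z gives the same grasp; the last joint's range is limited). The gripper opens to 85 mm and grips with 20 to 120 N. Pads are 22 mm wide; open, the fingers measure 114 mm over their backs; the gripper's body (76 mm by 85 mm) begins 54 mm behind the grasp point. The pads swing forward as they close: fully open they stand 13 mm farther back than shut.
Start: joints at [-1.379, 0.286, 1.577, -0, 1.279, -0.15], TCP at [0.226, -0.636, 0.231] pointing down, gripper open.
Joint ranges: [-2.77, 2.77], [-0.9, 2.22], [0.21, 2.48], [-1.53, 4.67], [0.24, 2.81], [-2.84, 2.84]. Speed limits (rad/s): [2.79, 2.79, 3.14, 3.14, 3.14, 3.14].

INTERFACE

Orientations are given as a unit quaternion [x, y, z, w].
In Python, from plant import get_state, read_camera, ctrl gives the robot as it stands.
- The arm moves only by the shell command python3 -m crank 'ROWS' [FORCE]. ROWS is JSON, a list of rows, each a list of 3 entries, a list of its own where there are three numbers: the shift along the tool's x, y, z in mm, then the turn about the tool's z in degrees, then the closure in counts, from 0 (fully open) to 255 (shut). In form: [[[tx, ty, tz], yaw, claw], ...]. A call has 1 to 10 rows; each row is the pose to reach, as a shift and turn from the pose commanded when the call began, along the tool's axes at that moment; what a row does not reach only later rows make up. A row lasts 1/10 s, in which the tool goes at most 50 mm and 8.59 degrees, less where a joint would pass 70% of its speed; a pose out of reach is approached as far as the arm can. A call with a gripper value outside its range is refused whole. The fingers move at their own pace and stop on an object; FORCE is the grip in N (left out, the last holds). Time passes only in rows, so rows that repeat a pose let the fingers close. It gives the time, the measured TCP pose, the force, the opening and the grip force at its end, in the units of the state.
- get_state(): the state, without advancing time (a new reading comes with each control period).
- read_camera(name): name is "scene" or "top"; returns a dict with "frame" (420x560x3 uint8, blue, green, red), "range_z" (420x560 float32, m along the optical axis (not along the pixel's ray), 0 where there is no reading), "vfov" (degrees; the focal length in pixels is half the picture's height over the tangent of half this angle, whatever the lens; pixels are square), "cx", "cy" (the principal point, pixels), "k1" (the pictures are not rectified: a ray, as slopes to the right and down, at radius r is drawn at 1 + k1 r^2 times it, then the intrinsics apply), "origin" and "orientation" of the camera in the world. Camera axes: x right, y down, z forward; pixel columns grow to the right and rows downward; lengths in m; the calibration is good to about 2 mm. A picture is of the moment at which its call begins.
- ctrl.sign_off(): hands the job in; it is judged then, once.
The state is a dict: "time": time; "qpos": joint angles; "dq": joint speeds; "joint_efforts": joint torques, N m; "eef_pos": TCP position; "tcp_rot": TCP orientation; "contact_force": force on the tool from outside, world axes, zero at the start; "wrist_torque": the same for the moment, N m; "opening": opening from 0.0 (shut) to 1.0 (fully open); "finger_force": force on a finger pad.
Only numpy, scipy, OpenCV 4.12 (cv2) and the standard library are available. Lean on these libraries where they do the work, as an engineer would, in place of code of your own. Each camera call takes 0.05 s, during which the arm holds its last target. There are 200 camera calls.

## Working session

There is one attempt and no reset: what is moved stays moved. The work goes in short steps, Python scripts to look and compute and a shell command to move; the robot and the scene stay as the last step left them, time stands still between calls to the robot, and variables do not carry over. Pictures are saved under pics/ and viewed, at most 10 in all, crops included, and the job is handed in when it is done.

```bash
ls; mkdir -p pics
cat > h.py <<'E'
import numpy as np, cv2, pickle
from scipy.spatial.transform import Rotation as R
def grab(name):
    from plant import read_camera
    c=read_camera(name); pickle.dump(c,open(name+'.pkl','wb')); return c
def cloud(c):
    h,w=c['range_z'].shape; f=h/2/np.tan(np.radians(c['vfov'])/2)
    K=np.array([[f,0,c['cx']],[0,f,c['cy']],[0,0,1.]])
    v,u=np.mgrid[:h,:w]; p=np.stack([u,v],-1).reshape(-1,1,2).astype(float)
    s=cv2.undistortPoints(p,K,np.array([c['k1'],0,0,0.])).reshape(h,w,2)
    z=c['range_z'][...,None]; P=np.concatenate([s*z,z],-1)
    return P@R.from_quat(c['orientation']).as_matrix().T+np.array(c['origin'])
E
python3 - <<'E'
from h import *
for n in('top','scene'):
    c=grab(n); cv2.imwrite(f'pics/{n}0.png',c['frame']); print(n,c['origin'],c['orientation'],c['vfov'],c['k1'])
from plant import get_state
print(get_state())
E
```

```text
pics
top [0.45408289 0.12963324 0.95217441] [ 0.71272586 -0.69857107  0.0494943  -0.03963106] 57.74586550275469 -0.021241016942399934
scene [ 0.98587131 -0.15736296  0.7842627 ] [ 0.83822781  0.45290608 -0.14172288 -0.26863516] 52.091597581904765 -0.11981426460344928
{'time': 0.1, 'qpos': array([-1.37901481e+00,  2.87149665e-01,  1.57807600e+00,  4.88723543e-05,
        1.27859220e+00, -1.50003233e-01]), 'dq': array([ 1.16185850e-03, -2.00086272e-03, -1.72060472e-03, -9.20785505e-04,
        6.60465346e-05, -7.53536250e-04]), 'joint_efforts': array([ 7.75112785e-04, -4.07299447e+01, -2.93698275e+01, -1.24845596e-04,
        3.41374813e-03, -6.47897224e-06]), 'eef_pos': array([ 0.22615859, -0.63533824,  0.23001251]), 'tcp_rot': array([ 9.85433992e-01,  1.70054724e-01,  1.47718255e-07, -1.11285179e-03]), 'contact_force': array([-0.00864388,  0.94403762, -0.04627107]), 'wrist_torque': array([-0.01405149,  0.01189182,  0.0140023 ]), 'finger_force': 0.0, 'opening': 1.0018347185835228}
```

View pics/top0.png

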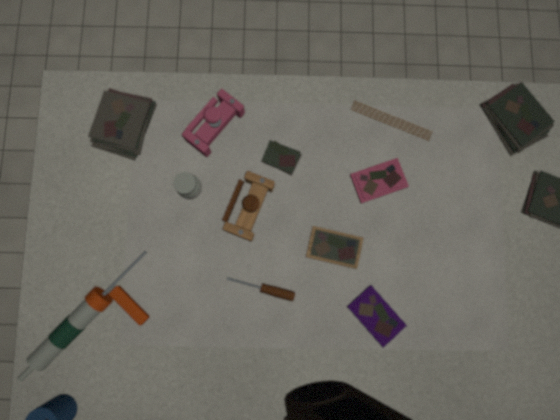

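View pics/scene0.png

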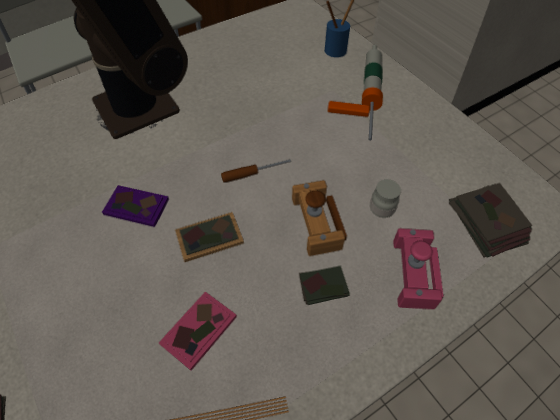

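The top view shows the wooden bridge at (248,205), its stop on the left at (233,200). The plaque is at (334,247), the jar at (187,185), the awl at (262,288) and the offcuts at (281,157). The pink and purple copies and the pink bridge are the look-alikes. I'll measure from both depth images.

```bash
cat > m.py <<'E'
from h import *
def rect(P,m):
    (c,s,a)=cv2.minAreaRect((P[m][:,:2]*1000).astype(np.float32)); 
    return np.round(c,1),np.round(s,1),round(a,1)
B={'top':dict(pl=(295,220,375,275),br=(215,165,280,245),jar=(168,168,206,202),awl=(222,270,300,305),off=(258,138,304,178)),
 'scene':dict(pl=(170,208,248,265),br=(285,175,350,260),jar=(366,175,404,220),awl=(215,150,295,185),off=(295,262,352,307))}
def run(n,c,names=('pl','br','jar','awl','off')):
    P=cloud(c)
    for k in names:
        x0,y0,x1,y1=B[n][k]; Q=P[y0:y1,x0:x1].reshape(-1,3); z=Q[:,2]; tb=np.percentile(z,8)
        print(n,k,'table z',tb.round(4))
        if k=='br':
            for lo,hi in((.042,.060),(.085,.115)): 
                m=(z>lo)&(z<hi); print('  ',lo,m.sum(),rect(Q,m),Q[m].mean(0).round(4))
        else:
            lo={'pl':.009,'jar':.06,'awl':.006,'off':.01}[k]; m=(z>lo)&(z<.09); print('  ',m.sum(),rect(Q,m),Q[m].mean(0).round(4))
E
python3 - <<'E'
from m import *
for n in B: run(n,pickle.load(open(n+'.pkl','rb')))
E
```

```text
top pl table z -0.0
   1707 (array([513.2, -26.3]), array([130.7, 116.7]), 77.9) [ 0.495  -0.0216  0.0162]
top br table z 0.0
   0.042 1126 (array([590.2, 190.5]), array([ 75. , 156.1]), 69.3) [0.5862 0.187  0.0522]
   0.085 255 (array([586.4, 183.7]), array([38.9, 38.9]), 1.8) [0.5866 0.1832 0.0999]
top jar table z 0.0004
   411 (array([637., 339.]), array([51.1, 51.8]), 10.6) [0.6365 0.3386 0.0711]
top awl table z -0.0002
   473 (array([398.5, 152.9]), array([176.2,  69.5]), 89.4) [0.389  0.133  0.0219]
top off table z 0.0005
   861 (array([699.4, 122.1]), array([ 88.8, 110.4]), 68.1) [0.7183 0.1147 0.018 ]
scene pl table z -0.0001
   1946 (array([497. , -22.1]), array([129.4,  81.5]), 77.5) [ 0.5004 -0.0241  0.0159]
scene br table z -0.0004
   0.042 1319 (array([593.4, 189.6]), array([ 75.5, 156.2]), 69.5) [0.6037 0.1798 0.0513]
   0.085 293 (array([591.4, 181.9]), array([38.4, 38.1]), 55.7) [0.5929 0.1806 0.0981]
scene jar table z -0.0003
   452 (array([639.4, 340.8]), array([53.8, 52.3]), 74.9) [0.6412 0.3383 0.0698]
scene awl table z -0.001
   479 (array([365.2, 160.4]), array([167.6,  88.2]), 83.2) [0.3938 0.1291 0.0198]
scene off table z 0.0007
   1316 (array([721.1, 113.1]), array([89.7, 68.5]), 68.9) [0.7226 0.1123 0.0172]
```

```bash
cat > g.py <<'E'
# bridge-frame helper: python3 g.py x y z(mm) heading_deg(rel. to bridge x) -> tool shift and turn
import sys; from h import *; from plant import get_state
O=np.array([589,183,0.]); YAW=69.4; RB=R.from_euler('z',YAW,degrees=True)
s=get_state(); T=R.from_quat(s['tcp_rot']); p=s['eef_pos']*1000
def hd(): a=T.as_matrix()[:,0]; return np.degrees(np.arctan2(a[1],a[0]))
print('t',round(s['time'],2),'tcp bridge',RB.inv().apply(p-O).round(1),'heading',round(hd()-YAW,2),'F bridge',RB.inv().apply(s['contact_force']).round(1),'op',round(s['opening'],2))
a=list(map(float,sys.argv[1:]))
for i in range(0,len(a),4):
    x,y,z,h=a[i:i+4]
    w=O+RB.apply([x,y,z]); print('world',w.round(0),'shift',T.inv().apply(w-p).round(1),'turn',round((hd()-YAW-h+180)%360-180,1))
E
python3 g.py -300 40 150 -90 -225 77 120 -90 -225 77 3 -90
```

```text
t 0.1 tcp bridge [-893.7   51.7  230. ] heading -49.82 F bridge [ 0.9  0.3 -0. ] op 1.0
world [446. -84. 150.] shift [ 392.  -445.8   81.1] turn 40.2
world [438.  -1. 120.] shift [ 412.1 -526.9  111.3] turn 40.2
world [438.  -1.   3.] shift [ 412.  -526.7  228.3] turn 40.2
```

```bash
python3 -m crank '[[[392,-446,80],40,135],[[392,-446,80],40,135],[[392,-446,80],40,135],[[392,-446,80],40,135],[[392,-446,80],40,135],[[392,-446,80],40,135],[[392,-446,80],40,135],[[392,-446,80],40,135],[[392,-446,80],40,135],[[392,-446,80],40,135]]'; python3 -m crank '[[[0,0,0],0,135],[[0,0,0],0,135],[[0,0,0],0,135]]'; python3 g.py -225 77 100 -90 -225 77 3 -90
```

```text
time: 1.1
eef_pos: [0.4098, -0.1735, 0.1641]
tcp_rot: [0.984, -0.177, 0.0, -0.0]
contact_force: [0.6, -0.5, 0.8]
opening: 0.47
finger_force: 0.0
time: 1.4
eef_pos: [0.4096, -0.1763, 0.1647]
tcp_rot: [0.984, -0.178, 0.0, 0.0]
contact_force: [-0.0, 0.0, 0.5]
opening: 0.472
finger_force: 0.0
t 1.4 tcp bridge [-399.4   41.5  164.7] heading -89.85 F bridge [-0.   0.   0.5] op 0.47
world [438.  -1. 100.] shift [ -35.1 -174.5   64.6] turn 0.2
world [438.  -1.   3.] shift [ -35.1 -174.6  161.6] turn 0.2
```

```bash
python3 -m crank '[[[-35,-50,20],0,135],[[-35,-100,40],0,135],[[-35,-150,60],0,135],[[-35,-175,100],0,135],[[-35,-175,125],0,135],[[-35,-175,125],0,135],[[-35,-175,125],0,135]]'; python3 g.py -225 77 3 -90
python3 - <<'E'
from h import *
c=grab('scene'); cv2.imwrite('pics/s1.png',c['frame'][130:300,100:380].repeat(2,0).repeat(2,1))
E
```

```text
time: 2.1
eef_pos: [0.4379, -0.0006, 0.0396]
tcp_rot: [0.984, -0.178, -0.001, 0.0]
contact_force: [-0.0, -0.4, 0.1]
opening: 0.467
finger_force: 0.0
t 2.1 tcp bridge [-225.    76.8   39.6] heading -89.92 F bridge [-0.4 -0.1  0.1] op 0.47
world [438.  -1.   3.] shift [-0.2 -0.1 36.6] turn 0.1
```

View pics/s1.png

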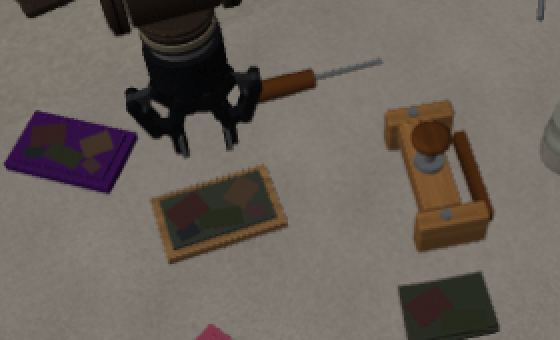

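The tips hover clear of the plaque's near long side (fingertips at crop (182,150) and (230,145)). Next I'll go down and do the squaring push sideways.

```bash
python3 -m crank '[[[0,0,20],0,135],[[0,0,36],0,135],[[0,0,36],0,135],[[5,0,36],0,135],[[10,0,36],0,135],[[15,0,36],0,135],[[20,0,36],0,135],[[23,0,36],0,135],[[25,0,36],0,135],[[25,0,36],0,135]]'; python3 g.py -225 51 3 -90
python3 - <<'E'
from m import *
run('scene',grab('scene'),['pl']);
E
```

```text
time: 3.15
eef_pos: [0.4618, -0.0082, 0.0036]
tcp_rot: [0.984, -0.177, 0.0, 0.0]
contact_force: [-0.4, -0.1, -0.2]
opening: 0.468
finger_force: 0.0
t 3.15 tcp bridge [-223.8   51.8    3.6] heading -89.81 F bridge [-0.2  0.4 -0.2] op 0.47
world [462. -10.   3.] shift [0.8 1.3 0.6] turn 0.2
scene pl table z 0.0002
   2415 (array([499.1, -27.1]), array([129.2, 103.6]), 69.8) [ 0.5047 -0.0312  0.0225]
```

```bash
python3 -m crank '[[[-8,0,0],0,135],[[-8,0,-40],0,135],[[-8,30,-70],-8,135],[[0,70,-70],-16,135],[[30,91,-70],-24,135],[[53,91,-70],-32,135],[[53,91,-70],-40,135],[[53,91,-70],-48,135],[[53,91,-70],-56,135],[[53,91,-70],-64,135]]';  python3 -m crank '[[[0,0,0],-8,135],[[0,0,0],-16,135],[[0,0,0],-24,135],[[0,0,0],-26,135],[[0,0,0],-26,135]]'; python3 g.py -316 -1 3 0
python3 - <<'E'
from m import *
for n in B: c=grab(n); run(n,c,['pl']); 
cv2.imwrite('pics/s2.png',c['frame'][130:300,100:380].repeat(2,0).repeat(2,1))
E
```

```text
time: 4.2
eef_pos: [0.4786, -0.1115, 0.0732]
tcp_rot: [0.927, 0.374, -0.0, -0.0]
contact_force: [0.2, -0.9, -0.8]
opening: 0.467
finger_force: 0.0
time: 4.7
eef_pos: [0.4787, -0.1114, 0.0733]
tcp_rot: [0.821, 0.571, -0.0, -0.0]
contact_force: [-0.7, -0.8, -0.2]
opening: 0.468
finger_force: 0.0
t 4.7 tcp bridge [-3.144e+02 -3.000e-01  7.330e+01] heading 0.18 F bridge [-1.   0.3 -0.2] op 0.47
world [ 479. -113.    3.] shift [-1.6  0.7 70.3] turn 0.2
top pl table z -0.0
   1702 (array([505.4, -37. ]), array([143.8,  80.2]), 70.1) [ 0.5068 -0.0305  0.0165]
scene pl table z -0.0001
   2002 (array([509.2, -30.9]), array([129.3,  82.9]), 69.7) [ 0.5125 -0.0326  0.0161]
```

View pics/s2.png

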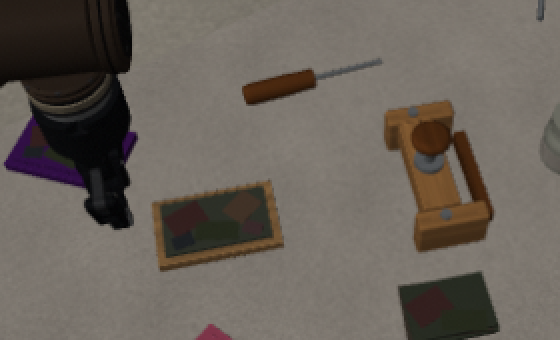

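The plaque is now square to the bridge and centred at (-229, 0), with the fingers behind its rear end. Next I'll go down and push along x.

```bash
python3 -m crank '[[[0,0,40],0,135],[[0,0,70],0,135],[[0,0,70],0,135],[[8,0,70],0,135],[[18,0,70],0,135],[[30,0,70],0,135],[[42,0,70],0,135],[[54,0,70],0,135],[[66,0,70],0,135],[[78,0,70],0,135]]';  python3 -m crank '[[[12,0,0],0,135],[[24,0,0],0,135],[[36,0,0],0,135],[[48,0,0],0,135],[[60,0,0],0,135],[[66,0,0],0,135],[[70,0,0],0,135],[[70,0,0],0,135]]'; python3 g.py -96 0 3 0
python3 - <<'E'
from m import *
c=grab('scene'); P=cloud(c)
from g import O,RB
Q=RB.inv().apply(P.reshape(-1,3)*1000-O)
m=(Q[:,2]>9)&(Q[:,2]<20)&(Q[:,0]>-260)&(Q[:,0]<-35)&(abs(Q[:,1])<60); q=Q[m]
print(cv2.minAreaRect(q[:,:2].astype(np.float32)),q.min(0),q.max(0))
cv2.imwrite('pics/s3.png',c['frame'][130:300,100:380].repeat(2,0).repeat(2,1))
E
```

```text
time: 5.8
eef_pos: [0.507, -0.0377, 0.0038]
tcp_rot: [0.821, 0.571, 0.0, 0.0]
contact_force: [0.4, -0.9, 1.6]
opening: 0.469
finger_force: 0.5
time: 6.6
eef_pos: [0.531, 0.0273, 0.0035]
tcp_rot: [0.821, 0.571, 0.0, -0.0]
contact_force: [0.2, -0.2, 0.1]
opening: 0.472
finger_force: 0.0
t 6.6 tcp bridge [-166.1   -0.5    3.5] heading 0.2 F bridge [-0.1 -0.3  0.1] op 0.47
world [555.  93.   3.] shift [70.1 -0.3  0.5] turn 0.2
t 6.65 tcp bridge [-166.4   -0.5    3.4] heading 0.18 F bridge [-0.6  0.8  0.9] op 0.46
((-104.65613555908203, -1.8704948425292969), (83.45388793945312, 139.56031799316406), 89.7543716430664) [-174.54019743  -43.54779229    9.00365105] [-35.01816844  39.93137079  19.90775692]
```

View pics/s3.png

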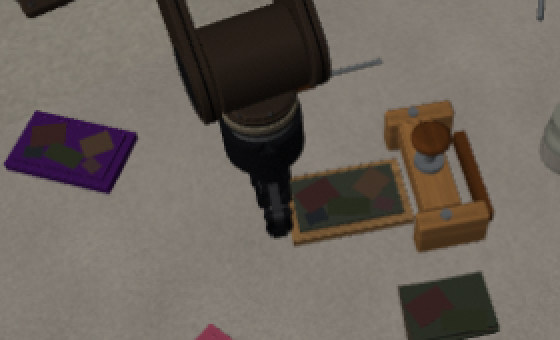

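The plaque is square and centred, with its leading end (crop (410,190)) just at the mouth. I'll keep pushing home.

```bash
python3 -m crank '[[[10,0,0],0,135],[[20,0,0],0,135],[[30,0,0],0,135],[[40,0,0],0,135],[[50,0,0],0,135],[[56,0,0],0,135],[[60,0,0],0,135],[[63,0,0],0,135],[[65,0,0],0,135],[[65,0,0],0,135]]';python3 g.py -96 0 3 0;  python3 -m crank '[[[1,0,0],0,135],[[2,0,0],0,135],[[3,0,0],0,135],[[3,0,0],0,135]]'; python3 g.py -96 0 3 0
```

```text
time: 7.65
eef_pos: [0.5538, 0.0879, 0.0036]
tcp_rot: [0.821, 0.571, 0.0, 0.0]
contact_force: [0.2, 0.5, -0.6]
opening: 0.474
finger_force: 0.0
t 7.65 tcp bridge [-101.4   -0.5    3.6] heading 0.17 F bridge [ 0.5 -0.  -0.6] op 0.47
world [555.  93.   3.] shift [ 5.4 -0.5  0.6] turn 0.2
time: 8.05
eef_pos: [0.5547, 0.0906, 0.0036]
tcp_rot: [0.821, 0.571, 0.0, -0.0]
contact_force: [0.5, -0.8, 0.3]
opening: 0.469
finger_force: 0.2
t 8.05 tcp bridge [-98.6  -0.4   3.6] heading 0.18 F bridge [-0.6 -0.8  0.3] op 0.47
world [555.  93.   3.] shift [ 2.6 -0.4  0.6] turn 0.2
```

```bash
for i in 1; do python3 -m crank '[[[1,0,0],0,135],[[2,0,0],0,135],[[3,0,0],0,135],[[3,0,0],0,135]]'; python3 g.py; done;  python3 -m crank '[[[1,0,0],0,135],[[2,0,0],0,135],[[2,0,0],0,135]]'; python3 g.py
```

```text
time: 8.45
eef_pos: [0.5553, 0.0924, 0.0035]
tcp_rot: [0.821, 0.571, -0.001, 0.0]
contact_force: [-1.3, -5.2, 1.4]
opening: 0.469
finger_force: 2.7
t 8.45 tcp bridge [-96.6  -0.3   3.5] heading 0.22 F bridge [-5.3 -0.6  1.4] op 0.47
time: 8.75
eef_pos: [0.5553, 0.0926, 0.0036]
tcp_rot: [0.821, 0.571, -0.003, 0.001]
contact_force: [-4.6, -10.7, 4.8]
opening: 0.464
finger_force: 6.0
t 8.75 tcp bridge [-96.5  -0.2   3.6] heading 0.29 F bridge [-11.6   0.5   4.8] op 0.46
```

Contact at the stop: the position stalled at -96.5 with 12 N. I'll back off, go up, shut the fingers and check.

```bash
python3 -m crank '[[[-2,0,0],0,135],[[-5,0,0],0,135],[[-15,0,0],0,135],[[-35,0,0],0,135],[[-60,0,-40],0,135],[[-60,0,-90],0,200],[[-60,0,-130],0,255],[[-60,0,-130],0,255],[[-60,0,-130],0,255],[[-60,0,-130],0,255]]'
python3 - <<'E'
from m import *
c=grab('scene'); P=cloud(c)
from g import O,RB
Q=RB.inv().apply(P.reshape(-1,3)*1000-O)
m=(Q[:,2]>9)&(Q[:,2]<20)&(Q[:,0]>-130)&(Q[:,0]<-35)&(abs(Q[:,1])<60); q=Q[m]
print(cv2.minAreaRect(q[:,:2].astype(np.float32)),q.min(0),q.max(0))
m=(Q[:,2]>90)&(Q[:,2]<110)&(abs(Q[:,0])<30)&(abs(Q[:,1])<40); q=Q[m];print('knob',q.mean(0),np.median(q,0))
cv2.imwrite('pics/s4.png',c['frame'][130:300,100:380].repeat(2,0).repeat(2,1))
E
python3 g.py 0 0 125 0
```

```text
time: 9.75
eef_pos: [0.5342, 0.0392, 0.1318]
tcp_rot: [0.821, 0.571, -0.001, -0.001]
contact_force: [-0.3, 0.4, -0.4]
opening: 0.003
finger_force: 0.0
t 9.8 tcp bridge [-154.     0.9  131.4] heading 0.19 F bridge [-1.3 -0.3 -1. ] op -0.0
((-59.99708557128906, -1.5712852478027344), (49.730567932128906, 81.78861236572266), 0.3702422082424164) [-85.09808214 -42.47070266   9.05340652] [-35.1113946   39.23974331  19.98289576]
knob [-0.81703907 -4.26629453 98.36622906] [-1.08919891 -4.6308762  98.8043265 ]
t 9.8 tcp bridge [-154.     0.9  131.4] heading 0.19 F bridge [-1.3 -0.3 -1. ] op -0.0
world [589. 183. 125.] shift [154.    1.5   6.2] turn 0.2
```

View pics/s4.png

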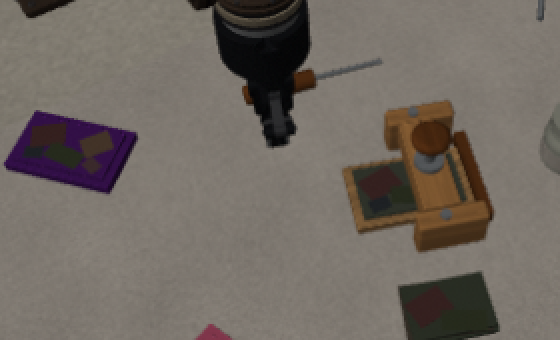

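The plaque's near end is at x = -85, so it is home, square and centred under the bridge. The knob (crop (430,135)) is still up. Next I'll press it.

```bash
python3 -m crank '[[[45,0,0],0,255],[[90,0,0],0,255],[[135,1,0],0,255],[[154,2,5],0,255],[[154,2,18],0,255],[[154,2,24],0,255],[[154,2,27],0,255],[[154,2,27],0,255]]'; python3 g.py 0 0 96 0;  python3 -m crank '[[[0,0,2],0,255],[[0,0,4],0,255],[[0,0,6],0,255],[[0,0,8],0,255],[[0,0,9],0,255],[[0,0,9],0,255]]'; python3 g.py 0 0 92 0
```

```text
time: 10.6
eef_pos: [0.59, 0.1814, 0.105]
tcp_rot: [0.822, 0.57, -0.001, -0.001]
contact_force: [-0.8, -0.4, 0.2]
opening: -0.005
finger_force: 0.0
t 10.6 tcp bridge [ -1.2  -1.5 105. ] heading 0.1 F bridge [-0.7  0.6  0.2] op -0.01
world [589. 183.  96.] shift [ 1.2 -1.5  9. ] turn 0.1
time: 11.2
eef_pos: [0.5913, 0.1825, 0.0981]
tcp_rot: [0.821, 0.571, 0.0, 0.0]
contact_force: [-1.7, -0.6, 3.1]
opening: -0.002
finger_force: 1.4
t 11.2 tcp bridge [ 0.3 -2.3 98.1] heading 0.2 F bridge [-1.2  1.4  3.1] op -0.0
world [589. 183.  92.] shift [-0.3 -2.3  6.1] turn 0.2
```

```bash
python3 -m crank '[[[0,0,1],0,255],[[0,0,2],0,255],[[0,0,3],0,255],[[0,0,4],0,255],[[0,0,5],0,255],[[0,0,5],0,255]]'; python3 g.py;  python3 -m crank '[[[0,0,1],0,255],[[0,0,2],0,255],[[0,0,3],0,255],[[0,0,3],0,255]]'; python3 g.py 0 0 92 0
```

```text
time: 11.8
eef_pos: [0.5913, 0.1825, 0.0924]
tcp_rot: [0.821, 0.571, 0.0, 0.0]
contact_force: [-0.4, -2.2, 2.2]
opening: -0.004
finger_force: 1.2
t 11.8 tcp bridge [ 0.4 -2.3 92.4] heading 0.18 F bridge [-2.2 -0.4  2.2] op -0.0
time: 12.2
eef_pos: [0.5914, 0.1825, 0.092]
tcp_rot: [0.821, 0.571, -0.0, 0.0]
contact_force: [-5.2, -3.0, 14.1]
opening: 0.0
finger_force: 6.5
t 12.2 tcp bridge [ 0.4 -2.4 92. ] heading 0.2 F bridge [-4.7  3.8 14.1] op 0.0
world [589. 183.  92.] shift [-0.4 -2.4  0. ] turn 0.2
```

The foot is seated: the knob stalled at z = 92 mm with 14 N. I'll retreat and check.

```bash
python3 -m crank '[[[0,0,-3],0,255],[[0,0,-15],0,255],[[0,0,-50],0,255],[[-50,0,-70],0,255],[[-100,0,-70],0,255],[[-150,0,-70],0,255],[[-150,0,-70],0,255],[[-150,0,-70],0,255]]'
python3 - <<'E'
from m import *
c=grab('scene'); P=cloud(c)
from g import O,RB
Q=RB.inv().apply(P.reshape(-1,3)*1000-O)
m=(Q[:,2]>9)&(Q[:,2]<20)&(Q[:,0]>-130)&(Q[:,0]<-35)&(abs(Q[:,1])<60); q=Q[m]
print(cv2.minAreaRect(q[:,:2].astype(np.float32)),q.min(0),q.max(0))
m=(Q[:,2]>80)&(Q[:,2]<110)&(abs(Q[:,0])<30)&(abs(Q[:,1])<40); q=Q[m];print('knob',np.median(q,0))
cv2.imwrite('pics/s5.png',c['frame'][130:300,100:380].repeat(2,0).repeat(2,1))
E
```

```text
time: 13.0
eef_pos: [0.5385, 0.0413, 0.1596]
tcp_rot: [0.822, 0.569, 0.0, -0.0]
contact_force: [-0.3, 0.2, -0.7]
opening: 0.001
finger_force: 0.0
t 13.05 tcp bridge [-149.4   -2.6  159.6] heading 0.12 F bridge [1.  1.1 0.7] op -0.0
((-59.92058563232422, -1.9365234375), (49.703643798828125, 82.01009368896484), 0.1630474179983139) [-84.79191858 -42.94398356   9.04087108] [-35.02690332  39.10832466  19.99351501]
knob [-0.89500182 -5.15778278 91.56568868]
```

View pics/s5.png

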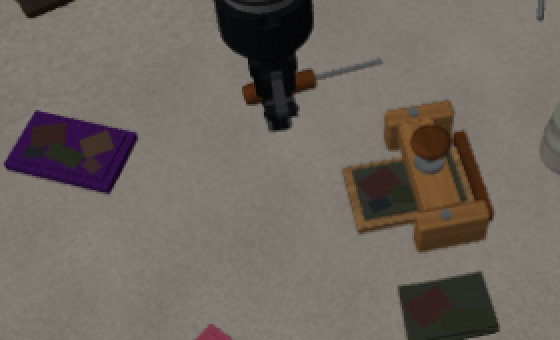

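The picture shows the plaque home under the bridge, the knob (crop (430,140)) down and the arm clear of everything. I'll hand it in.

```bash
python3 -c "from plant import ctrl; print(ctrl.sign_off())"
```

```text
the job is handed in; nothing more can be done
None
```

The plaque is home against the stop, square to within about 0.2° and centred to about 2 mm; the plunger is pressed down onto it (knob top at 92 mm), and the job was handed in at about 13 s, with no verdict returned.

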